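Put the stray ink bottle away in the drawer chest

ROBOT

A 6-joint arm with a two-finger parallel gripper is mounted at the origin on a cart in front of the work surface, level with it; the furniture and walls round the work are solid. World frame = base frame: x ahead of the robot, y to its left, z up, the work surface at z = 0. Lengths are in m, angles in degrees, forces in N, time in s.
With the tool pointing down it reaches from about 0.325 to 0.9 m from the base axis. Payload 6.1 kg.
Tool frame: the origin (TCP) lies between the finger pads; the fingertips stand 8 mm ahead of it and the grasp point (between the pads) lies 11 mm behind it; y points along the fingers, x is the direction in which the jaws open and shut, and the axes are right-handed (so a half turn about y gives the same grasp; the last joint's range is limited). The gripper opens to 87 mm and grips with 3 to 60 N. Pads are 19 mm wide; open, the fingers measure 117 mm over their backs; the gripper's body (75 mm by 190 mm) begins 51 mm behind the grasp point.
Start: joints at [-80.907, 12.628, 87.462, -0, 79.91, -7.225], TCP at [0.176, -0.6, 0.231] pointing down, gripper open.
Joint ranges: [-170.65, 170.65], [-52.31, 119.04], [5.05, 147.46], [-71.25, 251.25], [11.57, 151.72], [-153.62, 153.62]. Speed limits (degrees/s): [147.25, 147.25, 172.46, 180, 180, 180].

INTERFACE

Orientations are given as [roll, pitch, yaw] about the fixed x, y, z axes, in that order (R = Rz(yaw) Ry(pitch) Rx(roll)).
In Python, from workcell import get_obs, capture, get_calibration, job_done, cut_out gives the robot as it stands. The module is installed in compiled form; this text tells all that it offers.
- The arm moves only by the tool apply_moves, never from a script. Its argument "motion" is a list that holds one entry, the list of rows, each a list of 7 numbers: the shift along the tool's x, y, z in units of 25 mm (1.0 is 25 mm), then the turn, a rotation vector about the tool's x, y, z in units of 8 degrees (1.0 is 8 degrees), then the finger opening in mm, from 0 to 87. A call has exactly 8 rows; each row shifts and turns the commanded pose from where the row before left it, along the tool's axes as they then stand; what a row does not reach is not made up. A row lasts 1/10 s, in which the tool goes at most 50 mm and 8.59 degrees, less where a joint would pass 70% of its speed; a pose out of reach is approached as far as the arm can. A call is refused whole if a number of a shift passes 1 or a number of a turn 1, either way. A call with a gripper value outside its range is refused whole. The fingers move at their own pace and stop on an object; the grip force is fixed at half the most. Time passes only in rows, so rows that do not move let the fingers close, or fill a call up. It gives the time, the measured TCP pose, the force and the opening at its end, in the units of the state.
- get_obs(): the state, without advancing time (a new reading comes with each control period).
- capture(name): name is "scene" or "top" or "wrist"; returns the picture (384x512x3 uint8, blue, green, red); there is no depth.
- get_calibration(name): a dict with "intrinsics" (3x3 intrinsics, pixels), "cam_to_world" (4x4, takes a point from camera to world coordinates). Camera axes: x right, y up, looking along -z (the intrinsics and any distortion apply to the point x, -y, -z); pixel columns grow to the right and rows downward; lengths in m; the calibration is good to about 2 mm. A picture is of the moment at which its call begins: read the wrist's pose just before it. get_calibration takes no time and is no camera call; for the wrist camera it gives the pose at the moment of the call.
- job_done(): hands the job in, once; it reports no verdict.
Trained networks look in the newest picture that a camera, given by its name, has taken for a name from the list of things; names that differ only in an ending like _2 or _b are one class to them, and where a whole thing is asked for, a point or a joint stands for the part that bears it (a point fixed in the world has none). Each returns a list of dicts, best first, with "score" (0 to 1); they miss things now and then, are a little off and sometimes report something else, mostly with a low value. They report only what shows in the picture. A call takes as long as a camera call. They do not tell look-alikes from the thing itself.
- cut_out(camera, thing): "pixels" (384x512 bool, what is visible of it) and "location" ([row, column] in pixels, amid what is visible of it).
The state is a dict: "time_s": time; "joints": joint angles; "qvel": joint speeds; "joint_efforts": joint torques, N m; "tool_pos": TCP position; "tcp_rot": TCP orientation; "contact_force": force on the tool from outside, world axes, zero at the start; "moment": the same for the moment, N m; "gripper_width": finger opening in m.
Only numpy, scipy, OpenCV 4.12 (cv2) and the standard library are available. Lean on these libraries where they do the work, as an engineer would, in place of code of your own. Each camera call takes 0.05 s, during which the arm holds its last target. There are 200 camera calls.

TASK

Put the stray round ink bottle away: pull the upper drawer of the little wooden chest right out to its stop, stand the bottle upright on the cork mat in the drawer's free lane, let go, and then push the drawer fully shut with the bottle standing inside. The bottles already in the drawer must stay standing; leave the square ink bottle on the table and the lower drawer alone.

Things in the scene. Friction and masses are not known exactly. Their poses are not given: they have to be found in the camera images.
- upper_drawer (a joint): Travel of the upper drawer of the chest in m: 0 shut, 0.140 at its stop when fully out; it starts between 0 and 0.012. It slides along its own -x (outwards, towards the robot), on runners with about 1.5 N friction plus light damping, and stays where it is left.
- chest: Light-wood chest, 210 deep (x) x 226 wide (y) x 156 mm high, fixed to the table; two drawers, one above the other, slide out of its front (-x, towards the robot). Origin at the centre of its underside. The upper drawer's front panel is 222 mm wide, 76 mm high, 15 mm thick; its top edge is 144 mm above the table.
- upper_drawer_handle (a point): Middle of the upper drawer's steel bar handle, moving with it: level round bar 11 mm thick, 110 mm long, 35 mm before the front (clear gap 29 mm), 122 mm above the table, 34 mm below the chest's top: pinch it from above. Posts join it to the front 47 mm either side. Axes: x into the chest, y along the bar, z up.
- upper_drawer_floor (a point): Centre of the upper drawer's inner floor, 74 mm above the table, 138 mm behind the bar along +x; axes as the handle's. Inside 165 mm long; two dividers along x make three lanes 58 mm wide (centres y = -63, 0, +63 mm). Walls and dividers: 5-6 mm thick, 30 mm high. Fully out, about the front 140 mm is clear of the chest's top.
- mat_top (a point): Centre of the upper face of the flat cork mat (124 x 50 x 4 mm, long in x, along the lane) that lies in the one free lane of the upper drawer, 78 mm above the table; which of the three lanes differs from run to run. It lies loose and rides with the drawer. Axes: x into the chest, z up (about as the handle's).
- round_ink_center (a point): Centre (half-way up, 30 mm above its foot) of the stray round ink bottle, standing on the table to the right of the chest: 43 mm diameter, 60 mm high; the straight body reaches to about 43 mm up, above it a 26 mm cap. z is its upright axis. 60 to 120 g.
- square_ink_center (a point): Centre (half-way up) of the square ink bottle, 44 x 44 x 57 mm, that also stands on the table and is to stay there.
- lower_drawer (a joint): Travel of the lower drawer in m, 0 shut; to be left shut. It has the same kind of bar handle, 42 mm above the table, directly below the upper one when both are shut.
- inner_bottle_a: Square ink bottle, 44 x 44 x 57 mm, standing in one of the other lanes of the upper drawer; origin at the centre of its foot, z up. It stands loose.
- inner_bottle_b: Round ink bottle, 43 mm diameter, 60 mm high, standing in another lane of the upper drawer; origin at the centre of its foot, z up. It stands loose.
- round_ink: The round stray bottle itself; origin at the centre of its foot, 30 mm below round_ink_center.
Things that resemble listed ones, but are neither listed nor needed, are in the scene too. What is shaped like the round_ink but orange is not meant.

How it is judged:
By the outcome, as a careful person would: the job done as asked, in the order asked, and still so for the second after the job is handed in, with the robot touching nothing.
It also fails if it takes over 72 s, if anything falls off the work surface, if the arm or the gripper's body presses on something with over 40 N, if the wrist force passes 120 N, or if a joint passes its speed limit or range.

## Working session

There is one attempt and no reset: what is moved stays moved. The work goes in short steps, Python scripts to look and compute and a tool call to move; the robot and the scene stay as the last step left them, time stands still between calls to the robot, and variables do not carry over. Pictures are saved under pics/ and viewed, about 8 in all and at most 12, crops included, and the job is handed in when it is done.

Besides the shell and the picture viewer there is one more tool, called in YAML: its name, and indented under it one key for each argument. apply_moves: Moves the arm, as the interface text tells. Its arguments: {"type":"object","properties":{"motion":{"type":"array"}},"required":["motion"]}

```bash
mkdir -p pics
cat > h.py <<'E'
import numpy as np, cv2
from workcell import *
from scipy.spatial.transform import Rotation as R
def ray(cam,px):
    c=get_calibration(cam);K=np.array(c["intrinsics"]);T=np.array(c["cam_to_world"])
    d=np.linalg.inv(K)@[px[0],px[1],1]; d=T[:3,:3]@[d[0],-d[1],-d[2]]
    return T[:3,3],d
def atz(cam,px,z):
    o,d=ray(cam,px); return o+d*(z-o[2])/d[2]
def proj(cam,P):
    c=get_calibration(cam);K=np.array(c["intrinsics"]);T=np.array(c["cam_to_world"])
    q=T[:3,:3].T@(np.array(P)-T[:3,3]); q=K@[q[0],-q[1],-q[2]]; return q[:2]/q[2]
E
python3 - <<'E'
from h import *
np.set_printoptions(precision=3,suppress=True)
print(get_obs()); 
ims=[]
for c in("scene","top"):
    im=capture(c);cv2.imwrite(f"pics/{c}0.png",im);print(c,get_calibration(c))
    for t,z in(("round_ink_center",.03),("square_ink_center",.03),("upper_drawer_handle",.122),("chest",.156),("inner_bottle_a",.1),("mat_top",.078)):
        for d in cut_out(c,t)[:3]:
            l=d["location"];print(c,t,round(d["score"],2),l,atz(c,(l[1],l[0]),z))
    ims.append(im)
cv2.imwrite("pics/a.png",cv2.resize(np.hstack(ims),(0,0),fx=.78,fy=.78))
cv2.imwrite("pics/top_b.png",cv2.resize(ims[1],(768,576)))
cv2.imwrite("pics/sc_b.png",cv2.resize(ims[0],(768,576)))
E
```

```text
{'time_s': 0.0, 'joints': array([-80.908,  12.675,  87.526,  -0.   ,  79.91 ,  -7.223]), 'qvel': array([ 0.055, -0.021, -0.016,  0.089,  0.051,  0.095]), 'joint_efforts': array([  0.001, -49.461, -38.738,   0.07 ,   0.057,  -0.   ]), 'tool_pos': array([ 0.175, -0.599,  0.229]), 'tcp_rot': array([-89.986,   0.11 , -73.685]), 'contact_force': array([-0.195,  0.294, -0.055]), 'moment': array([-0.047, -0.021, -0.002]), 'gripper_width': 0.08674367344313538}
scene {'intrinsics': array([[419.835,   0.   , 261.441],
       [  0.   , 419.835, 192.832],
       [  0.   ,   0.   ,   1.   ]]), 'cam_to_world': array([[-0.699,  0.347, -0.625, -0.152],
       [-0.715, -0.341,  0.611,  0.722],
       [-0.001,  0.874,  0.486,  0.682],
       [ 0.   ,  0.   ,  0.   ,  1.   ]])}
scene round_ink_center 0.86 [222.5, 337.8] [ 0.412 -0.131  0.03 ]
scene round_ink_center 0.8 [185.8, 326.3] [ 0.572 -0.283  0.03 ]
scene round_ink_center 0.74 [197.4, 338.2] [ 0.498 -0.249  0.03 ]
scene square_ink_center 0.68 [208.0, 313.9] [ 0.51  -0.144  0.03 ]
scene square_ink_center 0.63 [194.0, 356.9] [ 0.47  -0.309  0.03 ]
scene upper_drawer_handle 0.61 [214.1, 205.4] [0.589 0.196 0.122]
scene chest 0.58 [211.4, 170.0] [0.614 0.281 0.156]
top {'intrinsics': array([[483.077,   0.   , 254.693],
       [  0.   , 483.077, 198.618],
       [  0.   ,   0.   ,   1.   ]]), 'cam_to_world': array([[ 0.026,  0.985, -0.172,  0.319],
       [-1.   ,  0.028,  0.01 ,  0.002],
       [ 0.015,  0.172,  0.985,  1.568],
       [ 0.   ,  0.   ,  0.   ,  1.   ]])}
top round_ink_center 0.7 [224.0, 295.5] [ 0.509 -0.146  0.03 ]
top round_ink_center 0.64 [231.9, 323.1] [ 0.485 -0.235  0.03 ]
top round_ink_center 0.61 [210.2, 340.0] [ 0.557 -0.29   0.03 ]
top square_ink_center 0.55 [234.1, 350.2] [ 0.481 -0.322  0.03 ]
top upper_drawer_handle 0.57 [186.9, 197.6] [0.603 0.162 0.122]
top chest 0.65 [150.9, 185.6] [0.705 0.2   0.156]
```

View pics/top_b.png

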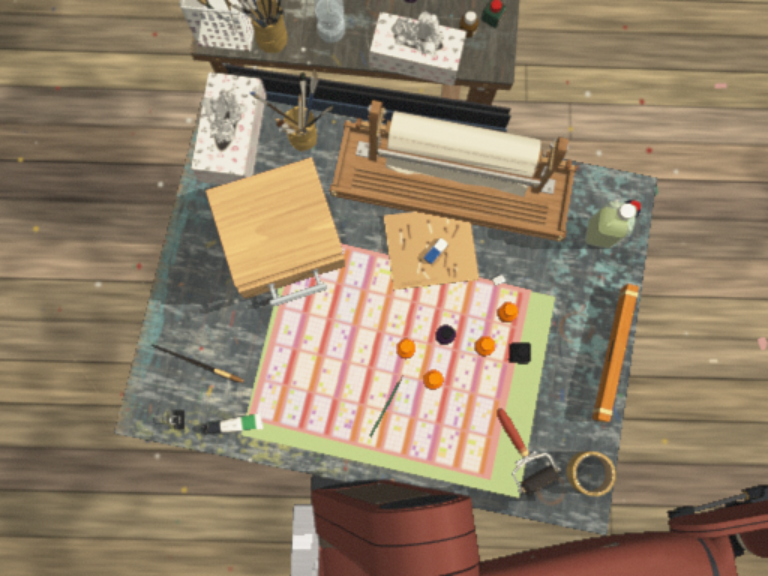

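View pics/sc_b.png

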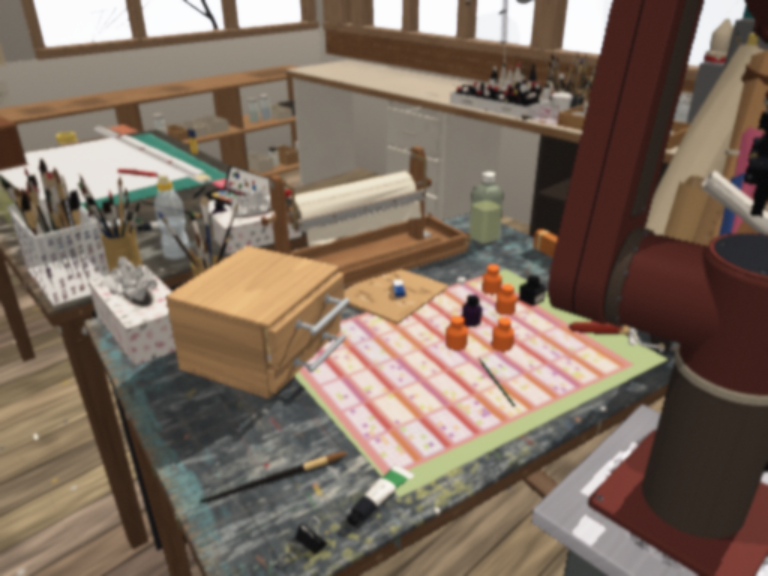

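Dark round bottle is at about (297,223) in the original top picture with orange decoys around it. The square bottle is at (347,235) and the chest is turned, handle near (198,195).

Run:
```python
from h import *
np.set_printoptions(precision=4,suppress=True)
for n,p,z in(("TL",(207,190),.156),("TR",(313,160),.156),("BR",(343,262),.156),("BL",(237,290),.156),("h1",(270,299),.122),("h2",(327,288),.122)):
    print(n,atz("top",(p[0]/1.5,p[1]/1.5),z))
for n,p in(("ink",(445,334)),("o1",(407,348)),("o2",(485,346)),("o3",(433,380)),("o4",(508,312)),("sq",(520,352))):
    print(n,atz("top",(p[0]/1.5,p[1]/1.5),.045))
for n,p in(("ink",(472,310)),("o",(457,333)),("o",(503,334)),("o",(507,299))):
    print(n,atz("scene",(p[0]/1.5,p[1]/1.5),.03))
im=cv2.imread("pics/top0.png")
a=cv2.resize(im[80:270,120:370],(780,593),interpolation=cv2.INTER_CUBIC)
cv2.imwrite("pics/topcrop.png",a)
```

```text
TL [0.7771 0.3476 0.156 ]
TR [0.8474 0.1361 0.156 ]
BR [0.6359 0.0675 0.156 ]
BL [0.5733 0.2748 0.156 ]
h1 [0.5628 0.2138 0.122 ]
h2 [0.5887 0.0996 0.122 ]
ink [ 0.511  -0.1486  0.045 ]
o1 [ 0.4791 -0.0687  0.045 ]
o2 [ 0.4878 -0.2335  0.045 ]
o3 [ 0.4134 -0.1245  0.045 ]
o4 [ 0.5619 -0.2825  0.045 ]
sq [ 0.4771 -0.3076  0.045 ]
ink [ 0.5138 -0.1521  0.03  ]
o [ 0.4797 -0.0659  0.03  ]
o [ 0.4166 -0.1253  0.03  ]
o [ 0.4912 -0.2383  0.03  ]
```

View pics/topcrop.png

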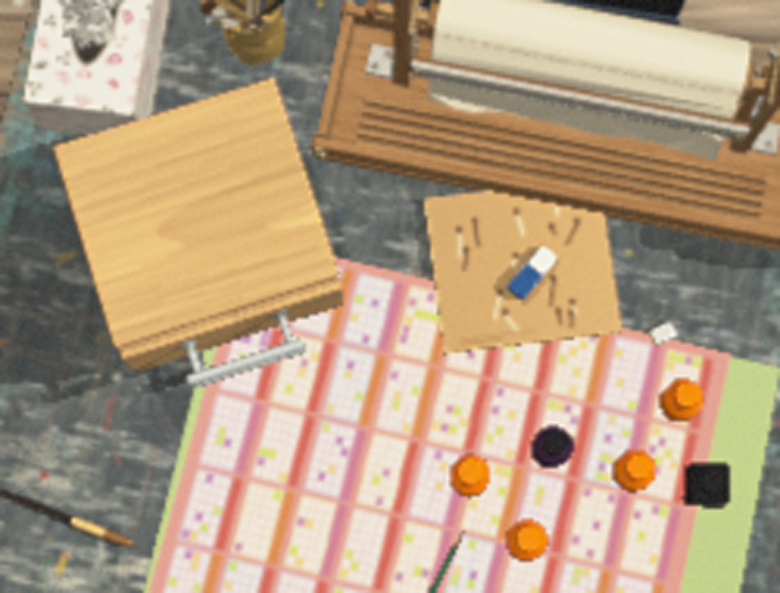

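apply_moves:
  motion:
    - [[-1, -0.04, 0.96, 0, 0, 0, 60], [-1, -0.04, 0.96, 0, 0, 0, 60], [-1, -0.04, 0.96, 0, 0, 0, 60], [-1, -0.04, 0.96, 0, 0, 0, 60], [-1, -0.04, 0.96, 0, 0, 0, 60], [-1, -0.04, 0.96, 0, 0, 0, 60], [-1, -0.04, 0.96, 0, 0, 0, 60], [-1, -0.04, 0.96, 0, 0, 0, 60]]

```text
time_s: 1.5
tool_pos: [0.3041, -0.3527, 0.2388]
tcp_rot: [-90.0, -0.0, -73.7]
contact_force: [0.5, -0.5, -0.9]
gripper_width: 0.0599
```

apply_moves:
  motion:
    - [[-1, -0.04, 0.96, 0, 0, 0, 26], [-1, -0.04, 0.96, 0, 0, 0, 26], [-1, -0.04, 0.96, 0, 0, 0, 26], [-1, -0.04, 0.96, 0, 0, 0, 26], [-1, -0.04, 0.96, 0, 0, 0, 26], [-1, -0.04, 0.96, 0, 0, 0, 26], [-1, -0.04, 0.96, 0, 0, 0, 26], [-1, -0.04, 0.96, 0, 0, 0, 26]]

```text
time_s: 2.3
tool_pos: [0.4323, -0.1067, 0.2469]
tcp_rot: [-90.0, -0.0, -73.7]
contact_force: [0.3, 0.4, -0.2]
gripper_width: 0.0263
```

apply_moves:
  motion:
    - [[-1, -0.04, 0.96, 0, 0, 0, 26], [-1, -0.04, 0.96, 0, 0, 0, 26], [-1, -0.04, 0.96, 0, 0, 0, 26], [-1, -0.04, 0.96, 0, 0, 0, 26], [-1, -0.04, 0.96, 0, 0, 0, 26], [-1, -0.04, 0.96, 0, 0, 0, 26], [-1, -0.04, 0.96, 0, 0, 0, 26], [-1, -0.04, 0.96, 0, 0, 0, 26]]

```text
time_s: 3.1
tool_pos: [0.5604, 0.1393, 0.2547]
tcp_rot: [-90.0, -0.0, -73.7]
contact_force: [1.2, -1.4, 0.8]
gripper_width: 0.0261
```

apply_moves:
  motion:
    - [[0, 0, 0, 0, -1, 0, 26], [0, 0, 0, 0, -1, 0, 26], [0, 0, 0, 0, -1, 0, 26], [0, 0, 0, 0, -1, 0, 26], [0, 0, 0, 0, -1, 0, 26], [0, 0, 0, 0, -1, 0, 26], [0, 0, 0, 0, -1, 0, 26], [0, 0, 0, 0, -1, 0, 26]]

```text
time_s: 3.9
tool_pos: [0.5598, 0.1379, 0.2546]
tcp_rot: [-90.0, -0.0, -9.4]
contact_force: [-0.4, -0.2, 0.5]
gripper_width: 0.026
```

apply_moves:
  motion:
    - [[0, 0, 0, 0, -1, 0, 26], [0, 0, 0, 0, -1, 0, 26], [0, 0, 0, 0, -1, 0, 26], [0, 0, 0, 0, -0.4, 0, 26], [0, 0, 0, 0, 0, 0, 26], [0, 0, 0, 0, 0, 0, 26], [0, 0, 0, 0, 0, 0, 26], [0, 0, 0, 0, 0, 0, 26]]

```text
time_s: 4.7
tool_pos: [0.5598, 0.1378, 0.2546]
tcp_rot: [-90.0, -0.0, 17.5]
contact_force: [0.0, -1.1, 0.1]
gripper_width: 0.026
```

Run:
```python
from h import *
np.set_printoptions(precision=4,suppress=True)
print(get_calibration("wrist"))
im=capture("wrist");cv2.imwrite("pics/w1.png",cv2.resize(im,(768,576)))
for d in cut_out("wrist","upper_drawer_handle")[:2]:
    l=d["location"];print(d["score"],l,atz("wrist",(l[1],l[0]),.122))
    m=d["pixels"];ys,xs=np.nonzero(m);
    (c,s,a)=cv2.minAreaRect(np.c_[xs,ys].astype(np.float32));print(c,s,a)
    b=cv2.boxPoints((c,s,a)); print([atz("wrist",q,.122)[:2] for q in b])
```

```text
{'intrinsics': array([[274.733 ,   0.    , 257.2904],
       [  0.    , 274.733 , 193.0488],
       [  0.    ,   0.    ,   1.    ]]), 'cam_to_world': array([[ 0.954 , -0.2909, -0.0733,  0.5391],
       [ 0.3   ,  0.9249,  0.2338,  0.2005],
       [-0.0002, -0.245 ,  0.9695,  0.4096],
       [ 0.    ,  0.    ,  0.    ,  1.    ]])}
0.89 [146.1, 314.8] [0.6026 0.1968 0.122 ]
(299.8418884277344, 144.69711303710938) (56.57246780395508, 180.3883514404297) 1.0416266918182373
[array([0.5888, 0.0898]), array([0.5342, 0.2667]), array([0.5862, 0.2821]), array([0.6498, 0.1077])]
```

View pics/w1.png

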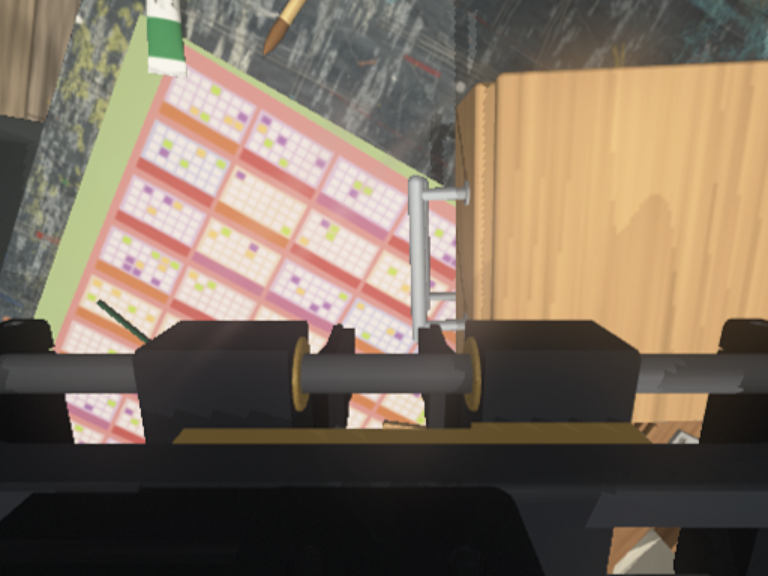

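The wrist picture shows the upper bar from (417,180) to about (420,335), with its posts at rows 194 and 325. The chest's front runs nearly vertically at column 495.

Run:
```python
from h import *
np.set_printoptions(precision=4,suppress=True)
o=get_obs();print(o["tool_pos"])
A=[atz("wrist",(p[0]/1.5,p[1]/1.5),z)[:2] for p,z in(((416.5,180),.122),((418,194),.122),((420.5,325),.122),((497,75),.156),((494,318),.156))]
print(A,np.linalg.norm(A[1]-A[2]))
for a,b in((0,2),(4,3)):
    d=abs(A[a]-A[b]);print("yaw",np.degrees(np.arctan2(d[0],d[1])))
mid=(A[1]+A[2])/2
for yaw in(17,18.5):
    t=np.radians(17.5);print(mid,"tool x,z to go mm",1e3*np.array([[np.cos(t),np.sin(t)],[-np.sin(t),np.cos(t)]])@(mid-o["tool_pos"][:2]))
    break
```

```text
[0.5598 0.1379 0.2545]
[array([0.5577, 0.2101]), array([0.5615, 0.2017]), array([0.5932, 0.1132]), array([0.5805, 0.2765]), array([0.6306, 0.1423])] 0.09398746803731202
yaw 20.147152371318292
yaw 20.476474519449315
[0.5774 0.1574] tool x,z to go mm [22.6353 13.365 ]
```

apply_moves:
  motion:
    - [[0.46, 0, 0.25, 0, -0.25, 0, 26], [0.46, 0, 0.25, 0, 0, 0, 26], [0, 0.6, 0, 0, 0, 0, 26], [0, 0.6, 0, 0, 0, 0, 26], [0, 0.6, 0, 0, 0, 0, 26], [0, 0.6, 0, 0, 0, 0, 26], [0, 0, 0, 0, 0, 0, 26], [0, 0, 0, 0, 0, 0, 26]]

```text
time_s: 5.6
tool_pos: [0.5772, 0.1568, 0.1938]
tcp_rot: [-90.0, 0.1, 19.5]
contact_force: [1.2, 0.1, 0.6]
gripper_width: 0.0258
```

Run:
```python
from h import *
print(get_obs()["tool_pos"],get_obs()["tcp_rot"])
im=capture("wrist");cv2.imwrite("pics/w2.png",im[60:384,150:420].repeat(2,0).repeat(2,1)[:600])
```

```text
[0.57720703 0.15676281 0.19379323] [-8.99850457e+01  7.97622738e-02  1.95030639e+01]
```

View pics/w2.png

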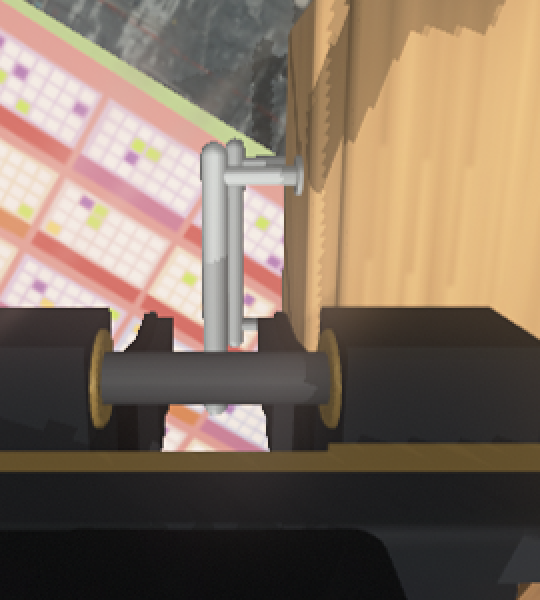

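The bar (column 214) is centred between the fingers (173 to 258), so I descend and grip.

apply_moves:
  motion:
    - [[0, 0.6, 0, 0, 0, 0, 26], [0, 0.6, 0, 0, 0, 0, 26], [0, 0.6, 0, 0, 0, 0, 26], [0, 0.6, 0, 0, 0, 0, 26], [0, 0.6, 0, 0, 0, 0, 26], [0, 0.27, 0, 0, 0, 0, 26], [0, 0, 0, 0, 0, 0, 26], [0, 0, 0, 0, 0, 0, 26]]

```text
time_s: 6.45
tool_pos: [0.5779, 0.157, 0.113]
tcp_rot: [-90.0, -0.0, 19.5]
contact_force: [0.3, -0.8, 0.1]
gripper_width: 0.0259
```

apply_moves:
  motion:
    - [[0, 0, 0, 0, 0, 0, 5], [0, 0, 0, 0, 0, 0, 5], [0, 0, 0, 0, 0, 0, 5], [0, 0, 0, 0, 0, 0, 5], [0, 0, 0, 0, 0, 0, 5], [0, 0, 0, 0, 0, 0, 5], [0, 0, 0, 0, 0, 0, 5], [0, 0, 0, 0, 0, 0, 5]]

```text
time_s: 7.25
tool_pos: [0.5781, 0.1571, 0.1135]
tcp_rot: [-90.0, -0.1, 19.5]
contact_force: [-1.8, -0.1, 5.9]
gripper_width: 0.0101
```

apply_moves:
  motion:
    - [[-0.05, 0, 0, 0, 0, 0, 5], [-0.12, 0, 0, 0, 0, 0, 5], [-0.2, 0, 0, 0, 0, 0, 5], [-0.25, 0, 0, 0, 0, 0, 5], [-0.25, 0, 0, 0, 0, 0, 5], [-0.25, 0, 0, 0, 0, 0, 5], [-0.25, 0, 0, 0, 0, 0, 5], [-0.25, 0, 0, 0, 0, 0, 5]]

```text
time_s: 8.05
tool_pos: [0.5398, 0.1432, 0.1135]
tcp_rot: [-90.0, -0.1, 19.5]
contact_force: [2.4, 0.5, 4.9]
gripper_width: 0.0099
```

apply_moves:
  motion:
    - [[-0.25, 0, 0, 0, 0, 0, 5], [-0.25, 0, 0, 0, 0, 0, 5], [-0.25, 0, 0, 0, 0, 0, 5], [-0.25, 0, 0, 0, 0, 0, 5], [-0.25, 0, 0, 0, 0, 0, 5], [-0.25, 0, 0, 0, 0, 0, 5], [-0.25, 0, 0, 0, 0, 0, 5], [-0.25, 0, 0, 0, 0, 0, 5]]

```text
time_s: 8.85
tool_pos: [0.4929, 0.1261, 0.1135]
tcp_rot: [-90.1, -0.1, 19.5]
contact_force: [3.4, -1.5, 5.6]
gripper_width: 0.0103
```

apply_moves:
  motion:
    - [[-0.22, 0, 0, 0, 0, 0, 5], [-0.22, 0, 0, 0, 0, 0, 5], [-0.2, 0, 0, 0, 0, 0, 5], [-0.2, 0, 0, 0, 0, 0, 5], [-0.15, 0, 0, 0, 0, 0, 5], [-0.15, 0, 0, 0, 0, 0, 5], [-0.12, 0, 0, 0, 0, 0, 5], [-0.12, 0, 0, 0, 0, 0, 5]]

```text
time_s: 9.65
tool_pos: [0.4605, 0.1144, 0.1134]
tcp_rot: [-90.1, -0.1, 19.5]
contact_force: [2.8, -2.8, 4.4]
gripper_width: 0.0098
```

apply_moves:
  motion:
    - [[-0.12, 0, 0, 0, 0, 0, 5], [-0.1, 0, 0, 0, 0, 0, 5], [-0.1, 0, 0, 0, 0, 0, 5], [-0.1, 0, 0, 0, 0, 0, 5], [-0.06, 0, 0, 0, 0, 0, 5], [0, 0, 0, 0, 0, 0, 5], [0, 0, 0, 0, 0, 0, 5], [0, 0, 0, 0, 0, 0, 5]]

```text
time_s: 10.45
tool_pos: [0.4556, 0.1126, 0.1137]
tcp_rot: [-90.1, -1.0, 19.5]
contact_force: [30.9, 8.8, -20.4]
gripper_width: 0.0104
```

apply_moves:
  motion:
    - [[0.1, 0, 0, 0, 0, 0, 5], [0.1, 0, 0, 0, 0, 0, 26], [0, 0, 0, 0, 0, 0, 26], [0, 0, 0, 0, 0, 0, 26], [0, 0, 0, 0, 0, 0, 26], [0, -0.3, 0, 0, 0, 0, 26], [0, -0.5, 0, 0, 0, 0, 26], [0, -0.8, 0, 0, 0, 0, 26]]

```text
time_s: 11.25
tool_pos: [0.4524, 0.1128, 0.1531]
tcp_rot: [-90.0, 0.1, 19.5]
contact_force: [1.0, -0.2, 0.0]
gripper_width: 0.0262
```

apply_moves:
  motion:
    - [[0, -1, 0, 0, 0, 0, 26], [0, -1, 0, 0, 0, 0, 26], [0, -1, 0, 0, 0, 0, 26], [0, -1, -1, 0, 0, 0, 60], [0, -0.5, -1, 0, 0, 0, 87], [0, 0, -1, 0, 0, 0, 87], [0, 0, -1, 0, 0, 0, 87], [0, 0, -0.5, 0, 0, 0, 87]]

```text
time_s: 12.05
tool_pos: [0.4914, 0.0053, 0.2667]
tcp_rot: [-90.1, -0.1, 19.4]
contact_force: [0.5, 0.6, -0.5]
gripper_width: 0.0578
```

Run:
```python
from h import *
np.set_printoptions(precision=4,suppress=True)
print(get_obs()["tool_pos"],get_obs()["tcp_rot"])
a=capture("wrist");b=capture("top");cv2.imwrite("pics/w3r.png",a);cv2.imwrite("pics/t3r.png",b)
b=cv2.resize(b[100:270,120:270],(388,440),interpolation=cv2.INTER_CUBIC)
a=cv2.resize(a,(412,440)) if 0 else cv2.resize(a,(587,440))[:, 150:560]
cv2.imwrite("pics/c3.png",np.hstack([a,b]))
for c in("wrist","top"):
    for t,z in(("mat_top",.078),("inner_bottle_a",.13),("inner_bottle_b",.13),("upper_drawer_handle",.122)):
        for d in cut_out(c,t)[:3]:
            l=d["location"];print(c,t,round(d["score"],2),l,atz(c,(l[1],l[0]),z))
```

```text
[0.4914 0.0053 0.2667] [-90.0688  -0.0815  19.4388]
wrist mat_top 0.85 [78.4, 374.2] [0.5792 0.1622 0.078 ]
wrist inner_bottle_a 0.71 [137.4, 383.3] [0.5955 0.0999 0.13  ]
wrist inner_bottle_a 0.54 [80.1, 321.2] [0.5132 0.1297 0.13  ]
wrist inner_bottle_b 0.71 [137.4, 383.3] [0.5953 0.1002 0.13  ]
wrist inner_bottle_b 0.54 [80.1, 321.2] [0.513 0.13  0.13 ]
wrist upper_drawer_handle 0.71 [80.9, 325.2] [0.5183 0.1325 0.122 ]
top mat_top 0.86 [195.6, 200.0] [0.5838 0.1584 0.078 ]
top inner_bottle_a 0.72 [202.3, 180.3] [0.5524 0.2112 0.13  ]
top inner_bottle_a 0.55 [183.7, 213.4] [0.6124 0.114  0.13  ]
top inner_bottle_b 0.72 [202.3, 180.3] [0.5524 0.2112 0.13  ]
top inner_bottle_b 0.55 [183.7, 213.4] [0.6124 0.114  0.13  ]
top upper_drawer_handle 0.84 [215.2, 188.0] [0.515  0.1872 0.122 ]
```

View pics/c3.png

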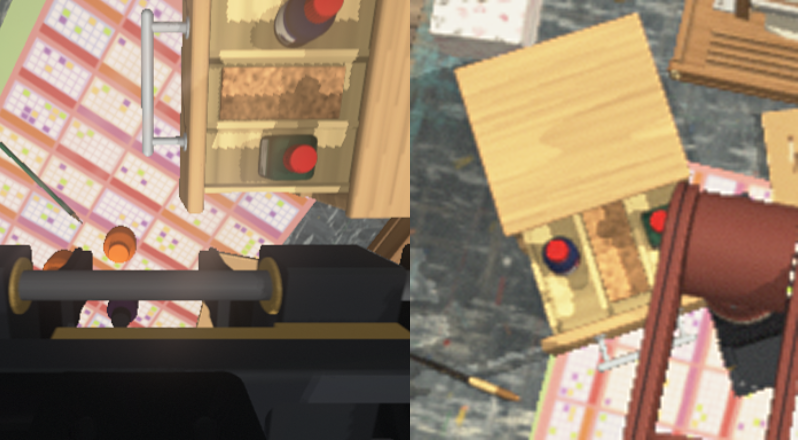

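The free lane is the middle one. A red-capped round bottle stands in the left lane and a square one in the right lane, both upright. Next, a look over the stray bottle.

apply_moves:
  motion:
    - [[-0.16, 0, -1, 0, 0, 0, 70], [-0.16, 0, -1, 0, 0, 0, 70], [-0.16, 0, -1, 0, 0, 0, 70], [-0.16, 0, -1, 0, 0, 0, 70], [-0.16, 0, -1, 0, 0, 0, 70], [-0.16, 0, -1, 0, 0, 0, 70], [-0.16, 0, -1, 0, 0, 0, 70], [-0.16, 0, -1, 0, 0, 0, 70]]

```text
time_s: 13.35
tool_pos: [0.5277, -0.1929, 0.2653]
tcp_rot: [-90.0, -0.0, 19.5]
contact_force: [-0.1, -0.3, -0.6]
gripper_width: 0.07
```

apply_moves:
  motion:
    - [[0, 0.5, -0.4, 0, 0, 0, 70], [0, 0.5, 0, 0, 0, 0, 70], [0, 0.5, 0, 0, 0, 0, 70], [0, 0.5, 0, 0, 0, 0, 70], [0, 0, 0, 0, 0, 0, 70], [0, 0, 0, 0, 0, 0, 70], [0, 0, 0, 0, 0, 0, 70], [0, 0, 0, 0, 0, 0, 70]]

```text
time_s: 14.15
tool_pos: [0.5313, -0.2018, 0.2162]
tcp_rot: [-90.1, -0.1, 19.5]
contact_force: [-0.2, 0.3, -0.6]
gripper_width: 0.0699
```

Run:
```python
from h import *
np.set_printoptions(precision=4,suppress=True)
o=get_obs();print(o["tool_pos"],o["tcp_rot"])
a=capture("wrist");cv2.imwrite("pics/w4.png",a)
t=np.radians(o["tcp_rot"][2]);M=np.array([[np.cos(t),np.sin(t)],[-np.sin(t),np.cos(t)]])
for d in cut_out("wrist","round_ink_center")[:5]:
    l=d["location"];p=atz("wrist",(l[1],l[0]),.03);g=a[d["pixels"]].mean(0)
    ys,xs=np.nonzero(d["pixels"]);print(round(d["score"],2),l,g,p,(M@(p-o["tool_pos"])[:2])*40,xs.min(),xs.max(),ys.min(),ys.max())
```

```text
[ 0.5313 -0.2018  0.2162] [-90.0674  -0.0638  19.5333]
0.96 [137.7, 255.5] [65.5202 62.2439 80.7561] [ 0.5119 -0.1565  0.03  ] [-0.128   1.9673] 240 274 118 153
0.85 [85.8, 183.4] [ 65.4733 117.4909 208.1965] [ 0.413  -0.1286  0.03  ] [-3.4829  4.3432] 168 207 67 107
0.85 [52.8, 254.5] [ 84.7331 130.4457 218.5308] [ 0.4794 -0.0678  0.03  ] [-0.1652  5.7466] 237 274 33 78
0.69 [194.1, 219.5] [ 58.8391 100.9047 181.0195] [ 0.4919 -0.2388  0.03  ] [-1.9798 -0.8698] 202 236 175 210
0.55 [230.9, 261.1] [ 51.0623  79.4249 135.6081] [ 0.5592 -0.2685  0.03  ] [ 0.1588 -2.8885] 247 275 224 264
```

View pics/w4.png

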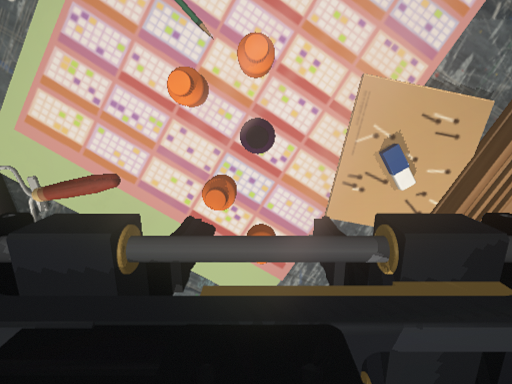

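The dark bottle is at (257,135), with the orange ones well clear of the finger line. Moving over it and descending.

apply_moves:
  motion:
    - [[-0.07, 0, 0.72, 0, 0, 0, 70], [0, 0, 0.71, 0, 0, 0, 70], [0, 0.2, 0.71, 0, 0, 0, 70], [0, 0.9, 0, 0, 0, 0, 70], [0, 0.9, 0, 0, 0, 0, 70], [0, 0.9, 0, 0, 0, 0, 70], [0, 0.9, 0, 0, 0, 0, 70], [0, 0.9, 0, 0, 0, 0, 70]]

```text
time_s: 15.05
tool_pos: [0.5113, -0.1513, 0.0974]
tcp_rot: [-90.0, -0.0, 19.5]
contact_force: [-0.7, 0.5, 0.2]
gripper_width: 0.0702
```

apply_moves:
  motion:
    - [[0, 0.9, 0, 0, 0, 0, 70], [0, 0.9, 0, 0, 0, 0, 70], [0, 0.6, 0, 0, 0, 0, 70], [0, 0.4, 0, 0, 0, 0, 70], [0, 0.19, 0, 0, 0, 0, 70], [0, 0, 0, 0, 0, 0, 70], [0, 0, 0, 0, 0, 0, 55], [0, 0, 0, 0, 0, 0, 50]]

```text
time_s: 15.85
tool_pos: [0.5121, -0.1523, 0.024]
tcp_rot: [-90.1, -0.1, 19.5]
contact_force: [0.6, -0.6, -0.4]
gripper_width: 0.0605
```

apply_moves:
  motion:
    - [[0, 0, 0, 0, 0, 0, 46], [0, 0, 0, 0, 0, 0, 44], [0, 0, 0, 0, 0, 0, 40], [0, 0, 0, 0, 0, 0, 36], [0, 0, 0, 0, 0, 0, 34], [0, 0, 0, 0, 0, 0, 34], [0, 0, 0, 0, 0, 0, 34], [0, 0, 0, 0, 0, 0, 34]]

```text
time_s: 16.65
tool_pos: [0.5118, -0.152, 0.0234]
tcp_rot: [-90.0, -0.0, 19.5]
contact_force: [1.6, 0.3, 4.1]
gripper_width: 0.0412
```

apply_moves:
  motion:
    - [[0, -0.4, 0, 0, 0, 0, 34], [0, -0.9, 0, 0, 0, 0, 34], [0, -1, 0, 0, 0, 0, 34], [0, -1, 0, 0, 0, 0, 34], [0, -1, 0, 0, 0, 0, 34], [0, -1, 0, 0, 0, 0, 34], [0, -1, 0, 0, 0, 0, 34], [0, -1, 0, 0, -0.06, 0, 34]]

```text
time_s: 17.45
tool_pos: [0.5103, -0.1517, 0.2064]
tcp_rot: [-89.9, 0.1, 20.0]
contact_force: [-0.2, -0.4, -0.6]
gripper_width: 0.0412
```

apply_moves:
  motion:
    - [[0.2, -0.1, 0.4, 0, 0, 0, 34], [0.44, 0, 0.77, 0, 0, 0, 34], [0.44, 0, 0.77, 0, 0, 0, 34], [0.44, 0, 0.77, 0, 0, 0, 34], [0.44, 0, 0.77, 0, 0, 0, 34], [0.44, 0, 0.77, 0, 0, 0, 34], [0.44, 0, 0.77, 0, 0, 0, 34], [0.44, 0, 0.77, 0, 0, 0, 34]]

```text
time_s: 18.25
tool_pos: [0.5376, 0.0139, 0.2062]
tcp_rot: [-89.9, 0.2, 20.0]
contact_force: [-0.4, 0.2, -1.8]
gripper_width: 0.0408
```

apply_moves:
  motion:
    - [[0.44, 0, 0.77, 0, 0, 0, 34], [0.44, 0, 0.77, 0, 0, 0, 34], [0.44, 0, 0.77, 0, 0, 0, 34], [0.44, 0, 0.77, 0, 0, 0, 34], [0.44, 0, 0.77, 0, 0, 0, 34], [0.44, 0, 0.77, 0, 0, 0, 34], [0.2, 0, 0.36, 0, 0, 0, 34], [0, 0, 0, 0, 0, 0, 34]]

```text
time_s: 19.05
tool_pos: [0.562, 0.1547, 0.2067]
tcp_rot: [-90.0, 0.1, 20.1]
contact_force: [-0.8, 0.3, -1.6]
gripper_width: 0.0411
```

Run:
```python
from h import *
np.set_printoptions(precision=4,suppress=True)
o=get_obs();print(o["tool_pos"],o["tcp_rot"],o["gripper_width"])
a=capture("wrist");b=capture("scene");cv2.imwrite("pics/w5r.png",a)
b=cv2.resize(b[120:280,100:260],(400,400),interpolation=cv2.INTER_CUBIC)
a=cv2.resize(a[:300,110:410],(400,400))
cv2.imwrite("pics/c5.png",np.hstack([a,b]))
for t in("upper_drawer_handle","mat_top"):
    for d in cut_out("wrist",t)[:2]: print(t,d["score"],d["location"])
```

```text
[0.562  0.1547 0.2067] [-89.9691   0.1251  20.1129] 0.041138626168518225
upper_drawer_handle 0.77 [144.7, 211.7]
mat_top 0.7 [188.3, 280.9]
```

View pics/c5.png

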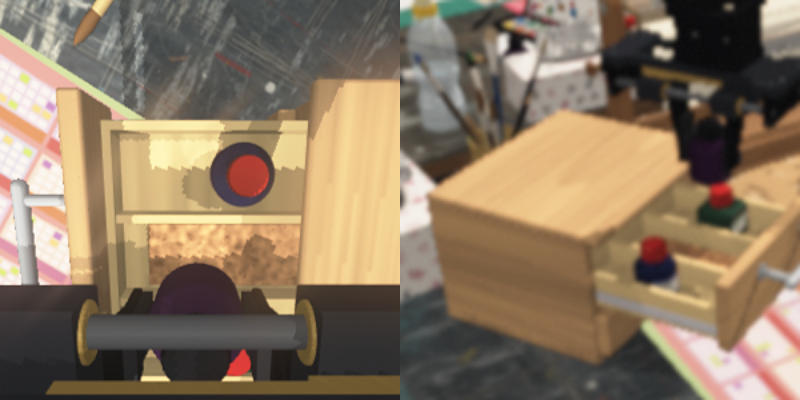

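Run:
```python
from h import *
np.set_printoptions(precision=4,suppress=True)
o=get_obs();t=np.radians(o["tcp_rot"][2]);M=np.array([[np.cos(t),np.sin(t)],[-np.sin(t),np.cos(t)]])
f=lambda c,r,z:print((c,r),1e3*M@(atz("wrist",(110+.75*c,.75*r),z)-o["tool_pos"])[:2])
f(130,218,.104);f(290,216,.104);f(130,292,.104);f(150,224,.078);f(295,224,.078);f(205,124,.104)
f(119,180,.104); f(58,90,.144);f(147,240,.078)
P=np.array([.568,.1535]);print(1e3*M@(P-o["tool_pos"][:2]))
```

```text
(130, 218) [-48.1903  29.4541]
(290, 216) [65.2005 30.856 ]
(130, 292) [-50.6742 -26.0226]
(150, 224) [-37.4832  21.0506]
(295, 224) [76.1415 21.0321]
(205, 124) [ 4.674 92.417]
(119, 180) [-54.6196  55.8529]
(58, 90) [-77.4636 106.1152]
(147, 240) [-40.2619   8.2681]
[ 5.2896 -0.9109]
```

apply_moves:
  motion:
    - [[0.08, 0, -0.06, 0, 0, 0, 34], [0, 0.6, 0, 0, 0, 0, 34], [0, 0.7, 0, 0, 0, 0, 34], [0, 0.7, 0, 0, 0, 0, 34], [0, 0.7, 0, 0, 0, 0, 34], [0, 0.6, 0, 0, 0, 0, 34], [0, 0.4, 0, 0, 0, 0, 34], [0, 0.2, 0, 0, 0, 0, 34]]

```text
time_s: 20.05
tool_pos: [0.5646, 0.1524, 0.1089]
tcp_rot: [-90.0, 0.1, 20.0]
contact_force: [-0.7, 0.2, 0.3]
gripper_width: 0.0409
```

apply_moves:
  motion:
    - [[0, 0.12, 0, 0, 0, 0, 34], [0, 0.04, 0, 0, 0, 0, 34], [0, 0, 0, 0, 0, 0, 34], [0, 0, 0, 0, 0, 0, 34], [0, 0, 0, 0, 0, 0, 34], [0, 0, 0, 0, 0, 0, 34], [0, 0, 0, 0, 0, 0, 34], [0, 0, 0, 0, 0, 0, 34]]

```text
time_s: 20.85
tool_pos: [0.5654, 0.1527, 0.1066]
tcp_rot: [-90.0, -0.0, 20.0]
contact_force: [0.1, -0.2, -0.7]
gripper_width: 0.0413
```

apply_moves:
  motion:
    - [[0, 0.05, 0, 0, 0, 0, 34], [0, 0.05, 0, 0, 0, 0, 34], [0, 0.04, 0, 0, 0, 0, 34], [0, 0.03, 0, 0, 0, 0, 34], [0, 0.02, 0, 0, 0, 0, 34], [0, 0.02, 0, 0, 0, 0, 34], [0, 0, 0, 0, 0, 0, 34], [0, 0, 0, 0, 0, 0, 34]]

```text
time_s: 21.65
tool_pos: [0.5654, 0.1527, 0.1014]
tcp_rot: [-90.0, -0.0, 20.0]
contact_force: [-0.9, 0.2, 0.6]
gripper_width: 0.0415
```

apply_moves:
  motion:
    - [[0, 0.02, 0, 0, 0, 0, 34], [0, 0.02, 0, 0, 0, 0, 34], [0, 0, 0, 0, 0, 0, 34], [0, 0, 0, 0, 0, 0, 34], [0, 0, 0, 0, 0, 0, 34], [0, 0, 0, 0, 0, 0, 34], [0, 0, 0, 0, 0, 0, 34], [0, 0, 0, 0, 0, 0, 34]]

```text
time_s: 22.45
tool_pos: [0.5662, 0.153, 0.1014]
tcp_rot: [-90.0, -0.1, 20.0]
contact_force: [-1.9, 0.3, 5.4]
gripper_width: 0.0408
```

The bottle has touched the mat (5.4 N), so I release and rise.

apply_moves:
  motion:
    - [[0, 0, 0, 0, 0, 0, 44], [0, 0, 0, 0, 0, 0, 48], [0, 0, 0, 0, 0, 0, 52], [0, 0, 0, 0, 0, 0, 56], [0, 0, 0, 0, 0, 0, 56], [0, 0, 0, 0, 0, 0, 56], [0, -0.2, 0, 0, 0, 0, 56], [0, -0.4, 0, 0, 0, 0, 56]]

```text
time_s: 23.25
tool_pos: [0.5647, 0.1526, 0.115]
tcp_rot: [-90.0, 0.1, 20.0]
contact_force: [0.3, 0.7, -0.2]
gripper_width: 0.0559
```

apply_moves:
  motion:
    - [[0, -0.7, 0, 0, 0, 0, 56], [0, -0.9, 0, 0, 0, 0, 56], [0, -1, 0, 0, 0, 0, 56], [0, -1, 0, 0, 0, 0, 56], [0, -1, 0, 0, 0, 0, 56], [0, -0.5, 0, 0, 0, 0, 56], [0, 0, -0.8, 0, 0, 0, 26], [0, 0, -0.8, 0, 0, 0, 26]]

```text
time_s: 24.05
tool_pos: [0.5794, 0.1152, 0.2439]
tcp_rot: [-90.0, -0.1, 20.1]
contact_force: [-0.1, -0.3, 0.4]
gripper_width: 0.047
```

apply_moves:
  motion:
    - [[-0.8, 0, -0.8, 0, 0, 0, 26], [-0.8, 0, 0, 0, 0, 0, 26], [-0.8, 0, 0, 0, 0, 0, 26], [-0.8, 0, 0, 0, 0, 0, 26], [-0.8, 0, 0, 0, 0, 0, 26], [-0.8, 0, 0, 0, 0, 0, 26], [0, 0, 0, 0, 0, 0, 26], [0, 0, 0, 0, 0, 0, 26]]

```text
time_s: 24.85
tool_pos: [0.4735, 0.0553, 0.2431]
tcp_rot: [-90.0, -0.1, 20.0]
contact_force: [0.7, 0.3, 0.1]
gripper_width: 0.0262
```

Run:
```python
from h import *
np.set_printoptions(precision=4,suppress=True)
o=get_obs();print(o["tool_pos"],o["tcp_rot"],o["gripper_width"])
a=capture("wrist");cv2.imwrite("pics/w6.png",a[:300,150:])
for d in cut_out("wrist","upper_drawer_handle")[:2]: print(d["score"],d["location"])
```

```text
[0.4735 0.0553 0.2431] [-90.0161  -0.0699  19.9707] 0.026219024902484175
0.66 [105.7, 349.0]
```

View pics/w6.png

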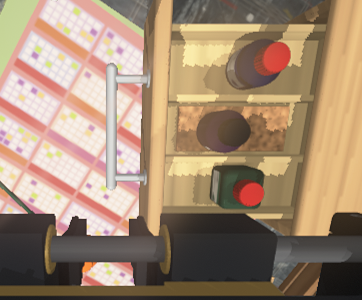

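All three bottles stand in the drawer, with the dark one on the mat at (224,130). I measure the bar again (rows 79 to 179, column 112 in the crop) to grip it.

Run:
```python
from h import *
np.set_printoptions(precision=4,suppress=True)
o=get_obs();t=np.radians(20);M=np.array([[np.cos(t),np.sin(t)],[-np.sin(t),np.cos(t)]])
A=[atz("wrist",p,.122)[:2] for p in((261.5,79),(262,179))]
m=(A[0]+A[1])/2;print(A,m,np.linalg.norm(A[0]-A[1]))
for p in(m,[.4555,.1128]):print(40*M@(np.array(p)-o["tool_pos"][:2]))
```

```text
[array([0.4403, 0.1567]), array([0.4737, 0.0672])] [0.457  0.1119] 0.0955269447567723
[0.1392 2.3538]
[0.094  2.4074]
```

apply_moves:
  motion:
    - [[0.06, 0, 0.8, 0, 0, 0, 26], [0.06, 0, 0.8, 0, 0, 0, 26], [0, 0, 0.78, 0, 0, 0, 26], [0, 0.3, 0, 0, 0, 0, 26], [0, 0.7, 0, 0, 0, 0, 26], [0, 0.7, 0, 0, 0, 0, 26], [0, 0.7, 0, 0, 0, 0, 26], [0, 0.7, 0, 0, 0, 0, 26]]

```text
time_s: 25.75
tool_pos: [0.4561, 0.1118, 0.164]
tcp_rot: [-90.0, 0.0, 20.0]
contact_force: [0.3, 1.3, 1.3]
gripper_width: 0.0264
```

apply_moves:
  motion:
    - [[0, 0.7, 0, 0, 0, 0, 26], [0, 0.7, 0, 0, 0, 0, 26], [0, 0.5, 0, 0, 0, 0, 26], [0, 0.2, 0, 0, 0, 0, 26], [0, 0, 0, 0, 0, 0, 26], [0, 0, 0, 0, 0, 0, 26], [0, 0, 0, 0, 0, 0, 20], [0, 0, 0, 0, 0, 0, 16]]

```text
time_s: 26.55
tool_pos: [0.4563, 0.1123, 0.1136]
tcp_rot: [-90.0, -0.1, 20.0]
contact_force: [-0.2, -0.4, 0.4]
gripper_width: 0.019
```

apply_moves:
  motion:
    - [[0, 0, 0, 0, 0, 0, 13], [0, 0, 0, 0, 0, 0, 10], [0, 0, 0, 0, 0, 0, 7], [0, 0, 0, 0, 0, 0, 5], [0, 0, 0, 0, 0, 0, 5], [0, 0, 0, 0, 0, 0, 5], [0, 0, 0, 0, 0, 0, 5], [0, 0, 0, 0, 0, 0, 5]]

```text
time_s: 27.35
tool_pos: [0.456, 0.1123, 0.1131]
tcp_rot: [-90.0, -0.0, 20.0]
contact_force: [1.4, 1.2, 3.8]
gripper_width: 0.0098
```

apply_moves:
  motion:
    - [[0.04, 0, 0, 0, 0, 0, 5], [0.08, 0, 0, 0, 0, 0, 5], [0.12, 0, 0, 0, 0, 0, 5], [0.16, 0, 0, 0, 0, 0, 5], [0.2, 0, 0, 0, 0, 0, 5], [0.2, 0, 0, 0, 0, 0, 5], [0.2, 0, 0, 0, 0, 0, 5], [0.2, 0, 0, 0, 0, 0, 5]]

```text
time_s: 28.15
tool_pos: [0.4836, 0.1224, 0.1131]
tcp_rot: [-90.0, 0.1, 20.0]
contact_force: [-1.6, -0.2, 6.0]
gripper_width: 0.0102
```

apply_moves:
  motion:
    - [[0.2, 0, 0, 0, 0, 0, 5], [0.2, 0, 0, 0, 0, 0, 5], [0.2, 0, 0, 0, 0, 0, 5], [0.2, 0, 0, 0, 0, 0, 5], [0.2, 0, 0, 0, 0, 0, 5], [0.2, 0, 0, 0, 0, 0, 5], [0.2, 0, 0, 0, 0, 0, 5], [0.2, 0, 0, 0, 0, 0, 5]]

```text
time_s: 28.95
tool_pos: [0.5213, 0.136, 0.1131]
tcp_rot: [-90.0, 0.1, 20.0]
contact_force: [-1.4, -0.4, 6.1]
gripper_width: 0.0101
```

apply_moves:
  motion:
    - [[0.2, 0, 0, 0, 0, 0, 5], [0.2, 0, 0, 0, 0, 0, 5], [0.2, 0, 0, 0, 0, 0, 5], [0.2, 0, 0, 0, 0, 0, 5], [0.2, 0, 0, 0, 0, 0, 5], [0.2, 0, 0, 0, 0, 0, 5], [0.2, 0, 0, 0, 0, 0, 5], [0.2, 0, 0, 0, 0, 0, 5]]

```text
time_s: 29.75
tool_pos: [0.5589, 0.1497, 0.1131]
tcp_rot: [-90.0, 0.1, 20.0]
contact_force: [-2.0, -0.5, 6.3]
gripper_width: 0.0099
```

apply_moves:
  motion:
    - [[0.18, 0, 0, 0, 0, 0, 5], [0.16, 0, 0, 0, 0, 0, 5], [0.15, 0, 0, 0, 0, 0, 5], [0.14, 0, 0, 0, 0, 0, 5], [0.12, 0, 0, 0, 0, 0, 5], [0.1, 0, 0, 0, 0, 0, 5], [0.08, 0, 0, 0, 0, 0, 5], [0.08, 0, 0, 0, 0, 0, 5]]

```text
time_s: 30.55
tool_pos: [0.5825, 0.1583, 0.1131]
tcp_rot: [-90.0, 0.1, 20.0]
contact_force: [-1.6, -0.9, 6.0]
gripper_width: 0.0104
```

apply_moves:
  motion:
    - [[0.06, 0, 0, 0, 0, 0, 5], [0.06, 0, 0, 0, 0, 0, 5], [0.06, 0, 0, 0, 0, 0, 5], [0.06, 0, 0, 0, 0, 0, 5], [0.06, 0, 0, 0, 0, 0, 5], [0, 0, 0, 0, 0, 0, 5], [0, 0, 0, 0, 0, 0, 5], [0, 0, 0, 0, 0, 0, 5]]

```text
time_s: 31.35
tool_pos: [0.5874, 0.16, 0.1131]
tcp_rot: [-90.0, 0.4, 20.0]
contact_force: [-10.6, -4.0, 12.0]
gripper_width: 0.01
```

apply_moves:
  motion:
    - [[0.06, 0, 0, 0, 0, 0, 5], [0.04, 0, 0, 0, 0, 0, 5], [0, 0, 0, 0, 0, 0, 5], [0, 0, 0, 0, 0, 0, 5], [0, 0, 0, 0, 0, 0, 5], [0, 0, 0, 0, 0, 0, 5], [0, 0, 0, 0, 0, 0, 5], [0, 0, 0, 0, 0, 0, 5]]

```text
time_s: 32.15
tool_pos: [0.5874, 0.1601, 0.113]
tcp_rot: [-90.0, 0.7, 20.0]
contact_force: [-19.4, -7.1, 20.0]
gripper_width: 0.0098
```

apply_moves:
  motion:
    - [[-0.08, 0, 0, 0, 0, 0, 5], [0, 0, 0, 0, 0, 0, 12], [0, 0, 0, 0, 0, 0, 18], [0, 0, 0, 0, 0, 0, 26], [0, 0, 0, 0, 0, 0, 26], [0, 0, 0, 0, 0, 0, 26], [0, -0.3, 0, 0, 0, 0, 26], [0, -0.6, 0, 0, 0, 0, 26]]

```text
time_s: 32.95
tool_pos: [0.5892, 0.1611, 0.1346]
tcp_rot: [-90.0, 0.2, 20.0]
contact_force: [0.0, 0.1, 0.3]
gripper_width: 0.0258
```

apply_moves:
  motion:
    - [[0, -0.9, 0, 0, 0, 0, 26], [0, -1, 0, 0, 0, 0, 26], [0, -1, 0, 0, 0, 0, 26], [0, -1, 0, 0, 0, 0, 26], [0, -0.5, -1, 0, 0, 0, 26], [0, 0, -1, 0, 0, 0, 26], [0, 0, -1, 0, 0, 0, 26], [0, 0, -1, 0, 0, 0, 26]]

```text
time_s: 33.75
tool_pos: [0.6251, 0.0664, 0.2474]
tcp_rot: [-90.1, -0.1, 20.0]
contact_force: [0.4, 0.2, 0.4]
gripper_width: 0.0261
```

apply_moves:
  motion:
    - [[0, 0, -1, 0, 0, 0, 26], [0, 0, -1, 0, 0, 0, 26], [0, 0, -1, 0, 0, 0, 26], [0, 0, -1, 0, 0, 0, 26], [0, 0, -0.5, 0, 0, 0, 26], [0, 0, 0, 0, 0, 0, 26], [0, 0, 0, 0, 0, 0, 26], [0, 0, 0, 0, 0, 0, 26]]

```text
time_s: 34.55
tool_pos: [0.6627, -0.0372, 0.2456]
tcp_rot: [-90.0, -0.0, 20.1]
contact_force: [0.4, 0.2, 0.1]
gripper_width: 0.0261
```

Run:
```python
from h import *
np.set_printoptions(precision=4,suppress=True)
o=get_obs();print(o["tool_pos"],o["contact_force"])
a=capture("top");b=capture("scene")
a=cv2.resize(a[80:280,110:370],(520,400));b=cv2.resize(b[140:270,90:280],(277,190)) 
cv2.imwrite("pics/c7.png",np.hstack([a,np.vstack([b,np.zeros((210,277,3),np.uint8)])]))
for d in cut_out("scene","upper_drawer_handle")[:2]:print(d["score"],d["location"])
```

```text
[ 0.6627 -0.0372  0.2456] [0.3629 0.1664 0.0955]
0.95 [211.1, 203.4]
```

View pics/c7.png

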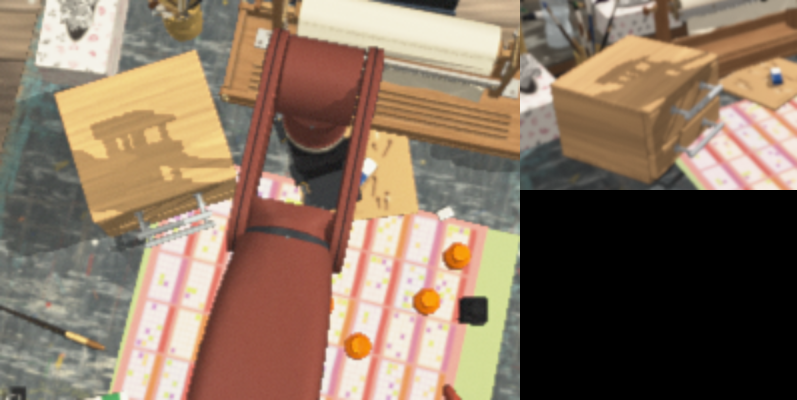

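The drawer is shut, flush with the chest, and its bar now lies directly above the lower one. The square bottle and the visible orange bottles are in place, and the robot touches nothing.

```bash
python3 -c "
from workcell import *
print(job_done())"
```

```text
the job is handed in; nothing more can be done
None
```

I put the stray dark round bottle away in the upper drawer, shut the drawer, and handed the job in at about 35 s of the 72 s allowed.

- **Drawer out:** I pulled it to its stop, which I felt as about 31 N.
- **Bottle:** I stood it on the cork mat in the middle lane and let go. The picture taken then showed it and the two inner bottles all standing.
- **Drawer shut:** I pushed it in through 139.8 mm, until the force rose to about 20 N. I then let go and backed off.
- **Last pictures:** The drawer is flush with the chest, its bar is above the lower drawer's bar, and the square bottle is still on the table. The robot was touching nothing. One of the orange bottles was hidden behind the arm in the last view.
- **Not checked:** I could not see inside the shut drawer. That the bottles still stand there rests on the slow, smooth push.

No check failed.

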